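# Press a barrel plug home with the pump clamp, then back the jaw off

### The job

Use the pump clamp on the bench to press the steel plug fully home into the end of the barrel: pump the clamp's trigger until the plug is in and the jaw squeezes it firmly (30 to 70 N), and keep that squeeze for a moment. Then press the release lever and, keeping it down, slide the jaw head all the way back to its rear stop; let go of the clamp with the plug still home. Never lean hard on the clamp, and leave the loose things around it where they are.

Things in the scene. Friction and masses are not known exactly. Their poses are not given: they have to be found in the camera images.
- clamp: Pump clamp screwed to the bench: grey base plate 430x74x12 mm carrying a flat steel bar (22 wide, top at z 24 mm), a black sliding head and a cradle with a white barrel. Origin: underside, below the jaw pad's face when the head is fully back. Its x axis is the closing direction, from head to barrel; z up. It cannot move. Plate spans x -205 to 225 mm; centre line y = 0.
- jaw_head (a joint): Travel of the black sliding head along the bar, m: 0 = fully back on its rear stop, grows to 0.062 toward the barrel. With the plug home the pad meets it at 0.050. The head slides forward easily (3 N) but jams against sliding back until the release lever is down. Head is 40 mm wide; it carries pad, trigger and release lever.
- trigger (a joint): Angle of the trigger, rad: 0 at rest (sprung up), 0.6 pressed to its stop. Each full stroke drives the head about 10 mm forward; let it rise fully before the next. Takes about 4 N while the jaw runs free, 8 to 10 N while pushing the plug; once the plug has bottomed it stiffens early in the stroke, the jaw force being about 3.5 times (push - 3.5 N). Never push over 30 N on the clamp.
- trigger_tab (a point): Middle of the top face of the trigger's ribbed grey tab (44 mm along x, 34 wide), at the rear end of the head. At rest about 97 mm above the bench and tilted up 0.3 rad to the rear. Pressed down it swings on a pivot 68 mm ahead of it and 35 mm above the bench: it drops about 48 mm and moves about 21 mm rearward relative to the head.
- release_tab (a point): Point to press on the ribbed grey tab of the release lever (42x34 mm), in the 44 mm gap between the head's tall black hump (its front face, 16 mm behind this point, reaches 86 mm above the bench) and the jaw plate. Top face about 70 mm above the bench at rest; press here and, held down, push back against the hump.
- release_lever (a joint): Angle of the release lever, rad: about 0 at rest (sprung up), 0.3 fully down on a hard stop (this point then about 10 mm lower). Above about 0.1 the head is free to slide back. Takes about 3 N unloaded, 10 to 24 N while the jaw is squeezing hard.
- plug_face (a point): Centre of the plug's flat outer face, which the jaw pad pushes, 50 mm above the bench. In the clamp frame it lies at x = 50 mm when the plug is home; it starts 8 to 18 mm short of that (plug standing out toward the head).
- end_plug: Steel plug, flange 44 mm across and 6 mm thick, started in the barrel's end, axis along the clamp's x. Origin at the inner face of the flange, which rests against the barrel's end when home (clamp x = 56 mm). A tight fit: takes 15 N to push in, and stays where it is left.
- jaw_pad: Black rubber pad, 34 mm across, on the jaw plate at the front of the head; origin at the centre of its face. It gives about 1 mm for 40 N. A firm squeeze on the plug is 30 N or more; more than 70 N would damage the part.
- gauge: Small pale stepped cylinder gauge, 32 mm across, 40 mm tall, standing loose beyond the clamp; leave alone. Origin under its centre.
- puck: Black round unit with a white cap, 54 mm across, 44 mm tall, standing loose beyond the clamp; leave alone. Origin under its centre.
- cutter: Side cutter with blue handles, 127 mm long, lying loose to the right of the clamp; leave alone. Origin under its centre.

How it is judged:
On the way:
1. the plug is home (within 1.5 mm) and the jaw squeezes it with 30 N or more (x of plug_face in the frame of clamp above 0.0485 m and contact force between jaw_pad and end_plug above 30 N), for 0.3 s.
At the end, for the whole second after the job is handed in: The plug is still home (within 1.5 mm), the jaw head is back on its rear stop (within 4 mm), trigger and release lever have sprung back up (within 0.06 rad), and gauge, puck and cutter stand within 20 mm of where they were (x of plug_face in the frame of clamp above 0.0485 m and value of joint jaw_head below 0.004 m and value of joint each of trigger, release_lever below 0.06 rad and distance of each of gauge, puck, cutter from where it was at the start of the episode below 0.02 m); the robot touches nothing.
It fails at once if the plug squeezed by the jaw with more than 70 N (contact force between jaw_pad and end_plug above 70 N).
It fails at once if the robot pushing on the clamp or its levers with more than 30 N (contact force between any of the arm, the fingers and clamp above 30 N).
It fails at once if a loose bystander pushed more than 20 mm (distance of any of gauge, puck, cutter from where it was at the start of the episode above 0.02 m).
It also fails if it takes over 67 s, if anything falls off the work surface, if the arm or the gripper's body presses on something with over 40 N, if the wrist force passes 120 N, or if a joint passes its speed limit or range.

### The arm

A 7-joint arm with a two-finger parallel gripper is mounted at the origin on a cart in front of the work surface, level with it; the furniture and walls round the work are solid. World frame = base frame: x ahead of the robot, y to its left, z up, the work surface at z = 0. Lengths are in m, angles in rad, forces in N, time in s.
With the tool pointing down it reaches from about 0.35 to 0.9 m from the base axis. Payload 8.1 kg.
Tool frame: the origin (TCP) lies where the fingers leave the gripper's body, on its centre line; the fingertips stand env.tcp_to_tips ahead of it and the grasp point (between the pads) lies 54 mm ahead of it (env.tcp_to_tips is the distance from the TCP to the fingertips, in m); z points along the fingers, y is the line along which they close (so a half turn about z gives the same grasp; the last joint's range is limited). The gripper opens to 85 mm and grips with 20 to 120 N. Pads are 22 mm wide; open, the fingers measure 114 mm over their backs; the gripper's body (76 mm by 85 mm) begins 54 mm behind the grasp point. The pads swing forward as they close: fully open they stand 13 mm farther back than shut.
Start: joints at [1.221, 0.434, 0.025, 1.573, -0.012, 1.134, -0.075], TCP at [0.153, -0.606, 0.304] pointing down, gripper open.
Joint ranges: [-2.62, 2.62], [-0.44, 2.09], [-1.27, 1.32], [0.08, 2.57], [-1.32, 4.46], [0.12, 2], [-2.74, 2.74]. Speed limits (rad/s): [2.22, 2.22, 3.01, 3.01, 3.14, 3.14, 3.14].

### API

Orientations are given as a unit quaternion [x, y, z, w].
In Python, from workcell import env gives the robot as it stands.
- The arm moves only by the tool servo_tool, never from a script. Its arguments are lists of equal length, an entry for each row: "delta_pos": the shift along the world's x, y, z in m, a list of three; "roll": the turn about the world's z in rad. In form: {"delta_pos": [[tx, ty, tz], ...], "roll": [roll, ...]}. A call has 1 to 8 rows; each row is the pose to reach, as a shift and turn from the pose commanded when the call began; what a row does not reach only later rows make up. A row lasts 1/8 s, in which the tool goes at most 62.5 mm and 10.7 degrees, less where a joint would pass 70% of its speed; a pose out of reach is approached as far as the arm can. A call with a gripper value outside its range is refused whole. "gripper" is the finger opening in m, from 0 to 0.0854, set as the call begins (left out, the last holds). The fingers move at their own pace and stop on an object; "newtons" is the grip in N (left out, the last holds). Time passes only in rows, so rows that repeat a pose let the fingers close. It gives the time, the measured TCP pose, the force, the opening and the grip force at its end, in the units of the state.
- env.state(): the state, without advancing time (a new reading comes with each control period).
- env.snapshot(name): name is "scene" or "side" or "wrist"; returns a dict with "img" (400x640x3 uint8, blue, green, red), "K" (3x3 intrinsics, pixels), "R" (3x3) and "t" (3): a world point X has camera coordinates R X + t; the wrist camera has in their place "mount" (4x4, takes a point from camera to tool coordinates, whose origin is the TCP and whose axes are the flange's). Camera axes: x right, y down, z forward; pixel columns grow to the right and rows downward; lengths in m; the calibration is good to about 2 mm. A picture is of the moment at which its call begins: read the wrist's pose just before it. There is no depth.
- env.job_done(): hands the job in; it is judged then, once.
Trained networks look in the newest picture that a camera, given by its name, has taken for a name from the list of things; names that differ only in an ending like _2 or _b are one class to them, and where a whole thing is asked for, a point or a joint stands for the part that bears it (a point fixed in the world has none). Each returns a list of dicts, best first, with "p" (0 to 1); they miss things now and then, are a little off and sometimes report something else, mostly with a low value. They report only what shows in the picture. A call takes as long as a camera call.
- env.cut_out(camera, query): "pixels" (400x640 bool, what is visible of it).
- env.mark_of(camera, query): "at" ([x, y, z] in m, in world coordinates, good to about 4 mm: a listed point, or the origin of a listed thing).
The state is a dict: "clock": time; "joint_positions": joint angles; "qd": joint speeds; "effort": joint torques, N m; "tool_pos": TCP position; "orientation": TCP orientation; "ft_force": force on the tool from outside, world axes, zero at the start; "wrist_torque": the same for the moment, N m; "width": finger opening in m; "grasp_force": force on a finger pad.
Only numpy, scipy, OpenCV 4.12 (cv2) and the standard library are available. Lean on these libraries where they do the work, as an engineer would, in place of code of your own. Each camera call takes 0.05 s, during which the arm holds its last target. There are 200 camera calls.

## Working session

There is one attempt and no reset: what is moved stays moved. The work goes in short steps, Python scripts to look and compute and a tool call to move; the robot and the scene stay as the last step left them, time stands still between calls to the robot, and variables do not carry over. Pictures are saved under pics/ and viewed, at most 10 in all, crops included, and the job is handed in when it is done.

Besides the shell and the picture viewer there is one more tool, called after ">>>" as name([rows], argument=value, ...), one row to a line, values as JSON. servo_tool: Moves the arm, as the interface text tells. Its arguments: {"type":"object","properties":{"delta_pos":{"type":"array","items":{"type":"array","items":{"type":"number"}}},"roll":{"type":"array","items":{"type":"number"}},"gripper":{"type":"number"},"newtons":{"type":"number"}},"required":["delta_pos","roll"]}

```bash
mkdir -p pics
cat > h.py <<'E'
from workcell import env
import numpy as np, cv2
def marks(cam,names):
    for n in names:
        for r in env.mark_of(cam,n)[:2]:
            print(cam,n,np.round(r["at"],4),round(r["p"],2))
E
python3 - <<'E'
from h import *
s=env.state(); print(s, env.tcp_to_tips)
a=env.snapshot("scene"); b=env.snapshot("side")
cv2.imwrite("pics/a.png",a["img"]);cv2.imwrite("pics/b.png",b["img"])
for c in("scene","side"): marks(c,["clamp","trigger_tab","release_tab","plug_face","end_plug","jaw_pad","gauge","puck","cutter"])
E
```

```text
{'clock': 0.0, 'joint_positions': array([ 1.22138518,  0.43521437,  0.02497218,  1.57409495, -0.01161257,
        1.13399655, -0.0750586 ]), 'qd': array([-5.20475358e-05,  7.75988922e-04, -9.18521175e-05, -2.10288413e-03,
        1.64903504e-03, -1.22386551e-03,  2.24075416e-04]), 'effort': array([ 8.43168382e-04, -6.70481300e+01,  1.02540985e+00, -3.16215599e+01,
        1.56029372e-02,  1.26349306e-02,  8.29333402e-06]), 'tool_pos': array([ 0.15255892, -0.60569203,  0.30313204]), 'orientation': array([ 9.92396915e-01,  1.23076185e-01, -1.60931917e-04, -7.67349199e-04]), 'ft_force': array([-0.22602979,  0.32720572,  0.28682284]), 'wrist_torque': array([0.01711881, 0.02197216, 0.01209342]), 'grasp_force': 0.0, 'width': 0.08545217235408964} 0.0726
scene clamp [ 0.5014 -0.0867  0.001 ] 0.59
scene trigger_tab [ 0.4682 -0.258   0.1024] 0.63
scene release_tab [ 0.4951 -0.1233  0.0707] 0.74
scene plug_face [ 0.5165 -0.0508  0.0454] 0.43
scene end_plug [ 0.5143 -0.0425  0.0529] 0.63
scene jaw_pad [ 0.506  -0.0799  0.047 ] 0.46
scene gauge [0.7038 0.0439 0.0021] 0.5
scene puck [ 0.7128  0.1724 -0.0013] 0.87
scene cutter [ 0.5461 -0.4832  0.0026] 0.58
side clamp [ 0.5062 -0.09    0.003 ] 0.58
side trigger_tab [ 0.4634 -0.2619  0.0936] 0.49
side release_tab [ 0.4973 -0.1265  0.0738] 0.51
side plug_face [ 0.5132 -0.0498  0.0488] 0.42
side end_plug [ 0.515 -0.043  0.05 ] 0.46
side gauge [ 0.7068  0.0431 -0.0033] 0.47
side puck [0.7157 0.1712 0.0054] 0.52
side puck [ 0.5119 -0.0461  0.0463] 0.49
side cutter [ 0.5479 -0.4844 -0.0008] 0.8
```

View pics/a.png

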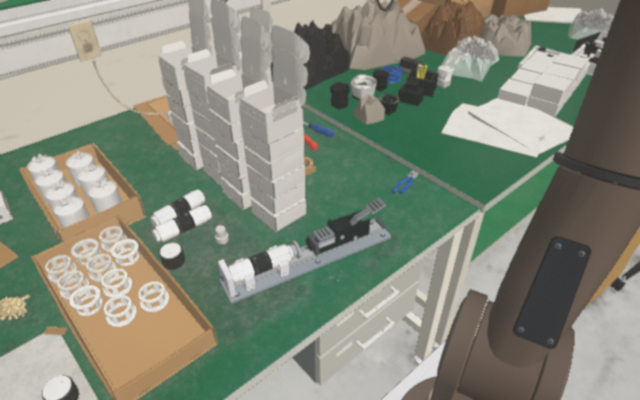

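View pics/b.png

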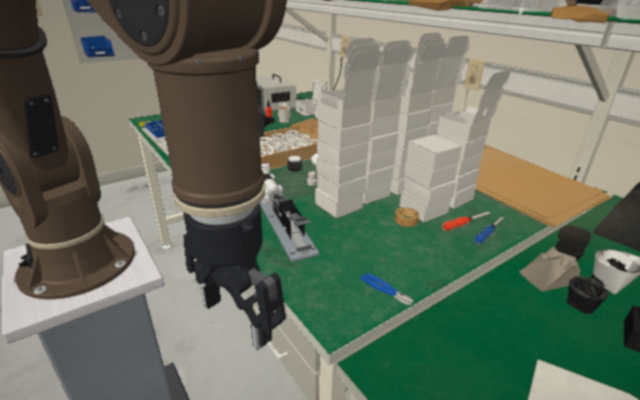

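The scene view shows the clamp at about (310,255), its trigger tab at (375,208) and release tab at (322,237). A tall box stack stands right behind it, with its near bottom corner at (278,226). The side view shows the cutter clear at (385,288).

Run:
```python
from h import *
a=env.snapshot("scene")
def ray(uv,z):
    d=a["R"].T@np.linalg.inv(a["K"])@np.array([*uv,1]); c=-a["R"].T@a["t"]
    return np.round(c+d*(z-c[2])/d[2],3)
for p in [(278,226),(305,212),(242,190),(205,170)]: print("box",p,ray(p,0))
for p in [(228,297),(390,237),(384,228)]: print("plate",p,ray(p,.012))
P=np.array([[.466,-.26],[.496,-.125],[.515,-.05]]);print(np.degrees(np.arctan2(*(P[2]-P[0])[::-1])))
```

```text
box (278, 226) [ 0.647 -0.094  0.   ]
box (305, 212) [ 0.643 -0.182  0.   ]
box (242, 190) [ 0.836 -0.107 -0.   ]
box (205, 170) [ 0.992 -0.078  0.   ]
plate (228, 297) [0.527 0.136 0.012]
plate (390, 237) [ 0.418 -0.273  0.012]
plate (384, 228) [ 0.451 -0.286  0.012]
76.86597769360368
```

>>> servo_tool([
  [0.04, 0.05, 0],
  [0.08, 0.1, 0],
  [0.12, 0.15, 0],
  [0.17, 0.2, 0],
  [0.21, 0.25, 0],
  [0.25, 0.28, 0],
  [0.27, 0.3, 0],
  [0.28, 0.3, 0],
], roll=[0.14, 0.28, 0.42, 0.56, 0.7, 0.84, 0.98, 1.09], gripper=0)

```text
clock: 2.05
tool_pos: [0.4345, -0.3036, 0.3042]
orientation: [0.782, 0.623, 0.001, 0.0]
ft_force: [-0.2, -0.5, 1.1]
width: 0.0001
grasp_force: 0.0
```

Run:
```python
from h import *
w=env.snapshot("wrist"); cv2.imwrite("pics/w1.png",w["img"])
for c in("wrist","scene","side"): marks(c,["clamp","trigger_tab","release_tab","plug_face","jaw_pad"])
s=env.state();print(s["tool_pos"],s["orientation"])
```

```text
wrist trigger_tab [ 0.4664 -0.2589  0.0976] 0.7
scene clamp [ 4.988e-01 -9.160e-02 -3.000e-04] 0.85
scene trigger_tab [ 0.4666 -0.2602  0.0987] 0.84
scene release_tab [ 0.4973 -0.1241  0.0707] 0.63
scene plug_face [ 0.5122 -0.0536  0.0466] 0.6
scene jaw_pad [ 0.5078 -0.0793  0.051 ] 0.52
side clamp [ 0.5062 -0.09    0.003 ] 0.58
side trigger_tab [ 0.4634 -0.2619  0.0936] 0.49
side release_tab [ 0.4973 -0.1265  0.0738] 0.51
side plug_face [ 0.5132 -0.0498  0.0488] 0.42
[ 0.43262152 -0.30610419  0.30393001] [7.84899637e-01 6.19622916e-01 1.30920612e-05 3.87323691e-05]
```

View pics/w1.png

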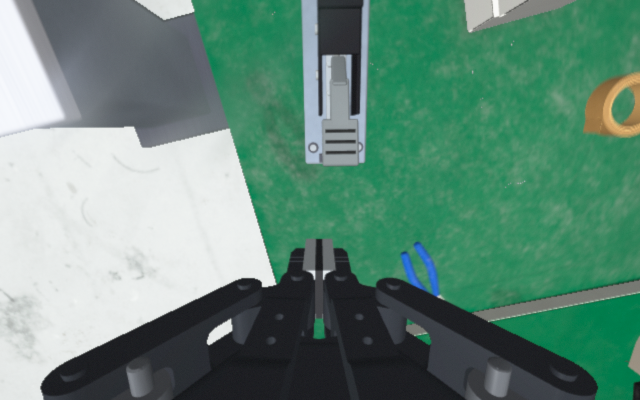

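The wrist view shows the clamp plate vertical in the image (columns 304 to 368), so the yaw is right. The trigger tab is centred at (341,145). Next I approach above the tab.

>>> servo_tool([
  [0.01, 0.015, -0.03],
  [0.02, 0.03, -0.06],
  [0.03, 0.04, -0.09],
  [0.033, 0.046, -0.11],
  [0.033, 0.046, -0.122],
  [0.033, 0.046, -0.122],
], roll=[0, 0, 0, 0, 0, 0])

```text
clock: 3.6
tool_pos: [0.4652, -0.2603, 0.1814]
orientation: [0.785, 0.62, -0.0, -0.001]
ft_force: [0.2, 0.1, -0.0]
width: 0.0001
grasp_force: 0.0
```

Run:
```python
from h import *
w=env.snapshot("wrist"); cv2.imwrite("pics/w2.png",w["img"])
for c in("wrist","side"): marks(c,["trigger_tab","release_tab","plug_face"])
s=env.state();print(s["tool_pos"],s["ft_force"])
```

```text
wrist trigger_tab [ 0.4687 -0.2617  0.0966] 0.68
side trigger_tab [ 0.4634 -0.2619  0.0936] 0.49
side release_tab [ 0.4973 -0.1265  0.0738] 0.51
side plug_face [ 0.5132 -0.0498  0.0488] 0.42
[ 0.46581421 -0.26040471  0.18253531] [ 0.41145323  0.6024596  -0.15025625]
```

View pics/w2.png

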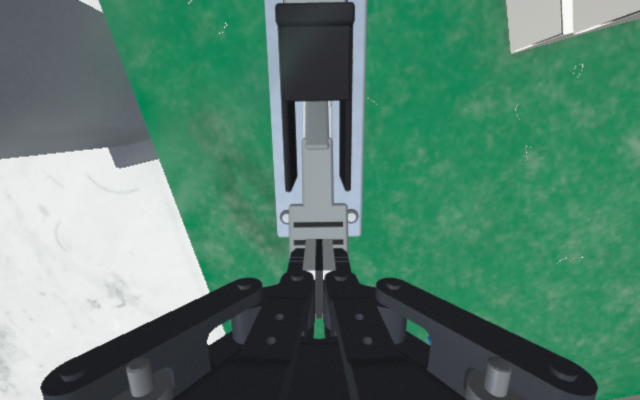

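The fingers are centred on the tab (columns 318 and 318). First stroke, gently.

>>> servo_tool([
  [0, 0, -0.01],
  [-0.001, -0.004, -0.018],
  [-0.002, -0.008, -0.028],
  [-0.002, -0.01, -0.036],
  [-0.003, -0.012, -0.044],
  [-0.003, -0.013, -0.052],
  [-0.003, -0.013, -0.052],
], roll=[0, 0, 0, 0, 0, 0, 0])

```text
clock: 4.82
tool_pos: [0.4628, -0.2724, 0.1293]
orientation: [0.785, 0.62, 0.0, -0.001]
ft_force: [1.2, 1.5, 4.4]
width: 0.0002
grasp_force: 1.7
```

Run:
```python
from h import *
env.snapshot("scene")
marks("scene",["trigger_tab","release_tab","plug_face","jaw_pad"])
s=env.state();print(s["tool_pos"],s["ft_force"])
```

```text
scene trigger_tab [ 0.4668 -0.2707  0.0571] 0.48
scene release_tab [ 0.4965 -0.1184  0.0692] 0.56
scene plug_face [ 0.5138 -0.0517  0.0475] 0.5
scene jaw_pad [ 0.4629 -0.271   0.0557] 0.62
scene jaw_pad [ 0.5085 -0.0669  0.0483] 0.47
[ 0.46250355 -0.27285118  0.12999793] [1.15430733 1.22672826 3.05892997]
```

>>> servo_tool([
  [0.003, 0.014, 0.035],
  [0.005, 0.022, 0.056],
  [0.005, 0.022, 0.056],
  [0.004, 0.018, 0.036],
  [0.003, 0.014, 0.024],
  [0.003, 0.011, 0.012],
  [0.002, 0.009, 0.0],
  [0.002, 0.009, -0.004],
], roll=[0, 0, 0, 0, 0, 0, 0, 0])

```text
clock: 6.08
tool_pos: [0.4645, -0.2636, 0.125]
orientation: [0.785, 0.62, 0.0, -0.001]
ft_force: [0.3, 1.5, 5.2]
width: 0.0002
grasp_force: 2.4
```

Run:
```python
from h import *
env.snapshot("scene")
marks("scene",["trigger_tab","release_tab","plug_face","jaw_pad"])
s=env.state();print(s["tool_pos"],s["ft_force"])
```

```text
scene trigger_tab [ 0.4643 -0.2581  0.0517] 0.76
scene release_tab [ 0.4973 -0.104   0.0713] 0.72
scene plug_face [ 0.5113 -0.0524  0.0493] 0.42
scene jaw_pad [ 0.5095 -0.06    0.0502] 0.61
[ 0.46461997 -0.2637863   0.12603332] [-0.58593835  1.11381277  3.51549768]
```

>>> servo_tool([
  [0.004, 0.016, 0.038],
  [0.006, 0.025, 0.06],
  [0.006, 0.025, 0.06],
  [0.005, 0.021, 0.039],
  [0.004, 0.017, 0.026],
  [0.003, 0.014, 0.014],
  [0.003, 0.012, 0.003],
  [0.003, 0.012, 0.0],
], roll=[0, 0, 0, 0, 0, 0, 0, 0])

```text
clock: 7.32
tool_pos: [0.4676, -0.2516, 0.1251]
orientation: [0.785, 0.62, 0.0, -0.001]
ft_force: [1.1, 0.9, 6.9]
width: 0.0002
grasp_force: 2.7
```

>>> servo_tool([
  [0.003, 0.015, 0.038],
  [0.005, 0.023, 0.06],
  [0.005, 0.023, 0.06],
  [0.004, 0.019, 0.039],
  [0.003, 0.015, 0.026],
  [0.003, 0.012, 0.014],
  [0.002, 0.01, 0.003],
  [0.002, 0.01, 0.001],
], roll=[0, 0, 0, 0, 0, 0, 0, 0])

```text
clock: 8.32
tool_pos: [0.4695, -0.2416, 0.126]
orientation: [0.785, 0.62, 0.0, -0.001]
ft_force: [-0.9, 1.6, 12.0]
width: 0.0
grasp_force: 5.3
```

Run:
```python
from h import *
env.snapshot("scene");env.snapshot("side")
marks("scene",["trigger_tab","release_tab","plug_face","jaw_pad"])
marks("side",["plug_face","release_tab"])
s=env.state();print(s["tool_pos"],s["ft_force"])
```

```text
scene trigger_tab [ 0.471  -0.2438  0.0504] 0.49
scene release_tab [ 0.5044 -0.0877  0.0716] 0.48
scene plug_face [ 0.5176 -0.0433  0.0469] 0.4
scene jaw_pad [ 0.5151 -0.0412  0.0502] 0.38
side plug_face [ 0.5139 -0.0398  0.0476] 0.39
side release_tab [ 0.5038 -0.0848  0.0718] 0.49
[ 0.46947233 -0.24152119  0.12652111] [-1.83856981  3.19460674 10.13763102]
```

>>> servo_tool([
  [0.003, 0.015, 0.038],
  [0.005, 0.023, 0.06],
  [0.005, 0.023, 0.06],
  [0.004, 0.019, 0.039],
  [0.003, 0.016, 0.03],
  [0.003, 0.014, 0.024],
  [0.003, 0.014, 0.024],
], roll=[0, 0, 0, 0, 0, 0, 0])

```text
clock: 9.6
tool_pos: [0.4715, -0.2295, 0.1498]
orientation: [0.785, 0.619, -0.001, -0.001]
ft_force: [-2.5, -2.5, 7.5]
width: -0.0
grasp_force: 3.8
```

>>> servo_tool([
  [0, -0.001, -0.004],
  [0, -0.002, -0.008],
  [0, -0.002, -0.008],
], roll=[0, 0, 0])

```text
clock: 9.98
tool_pos: [0.4711, -0.2316, 0.1422]
orientation: [0.785, 0.619, -0.001, -0.001]
ft_force: [-4.7, -3.0, 11.5]
width: -0.0
grasp_force: 6.2
```

Run:
```python
from h import *
env.snapshot("scene");env.snapshot("side")
marks("scene",["trigger_tab","release_tab","plug_face","jaw_pad"])
marks("side",["plug_face","release_tab"])
s=env.state();print(s["tool_pos"],s["ft_force"])
```

```text
scene trigger_tab [ 0.4714 -0.2362  0.0692] 0.74
scene trigger_tab [ 0.5157 -0.0424  0.0498] 0.56
scene release_tab [ 0.5034 -0.0841  0.069 ] 0.69
scene plug_face [ 0.5162 -0.0408  0.0502] 0.38
scene plug_face [0.7118 0.1744 0.0011] 0.2
scene jaw_pad [ 0.5165 -0.0387  0.0482] 0.6
side plug_face [ 0.5148 -0.0422  0.0485] 0.39
[ 0.47117418 -0.2315378   0.14246341] [-4.92945659 -2.938107   11.56158915]
```

>>> servo_tool([
  [-0.0005, -0.001, -0.003],
  [-0.0005, -0.001, -0.003],
], roll=[0, 0])

```text
clock: 10.62
tool_pos: [0.4709, -0.2325, 0.1396]
orientation: [0.785, 0.619, -0.001, -0.0]
ft_force: [-4.4, -2.6, 14.6]
width: -0.0
grasp_force: 7.6
```

>>> servo_tool([
  [-0.0005, -0.001, -0.003],
  [-0.0005, -0.001, -0.003],
], roll=[0, 0])

```text
clock: 10.88
tool_pos: [0.4707, -0.2334, 0.1369]
orientation: [0.785, 0.619, -0.001, -0.0]
ft_force: [-5.0, -2.0, 18.0]
width: -0.0002
grasp_force: 9.1
```

>>> servo_tool([
  [0, 0, 0],
  [0, 0, 0],
  [0, 0, 0],
  [0, 0, 0],
], roll=[0, 0, 0, 0])

```text
clock: 11.38
tool_pos: [0.4707, -0.2333, 0.137]
orientation: [0.785, 0.619, -0.001, -0.0]
ft_force: [-4.7, -1.9, 17.3]
width: -0.0001
grasp_force: 9.0
```

Run:
```python
from h import *
sn=env.snapshot("scene");env.snapshot("side")
marks("scene",["clamp","release_tab","plug_face","end_plug","jaw_pad"])
marks("side",["clamp","plug_face","end_plug","release_tab"])
i=cv2.resize(sn["img"][220:310,200:330],None,fx=6,fy=6,interpolation=cv2.INTER_CUBIC);cv2.imwrite("pics/c.png",i)
s=env.state();print(s["tool_pos"],s["ft_force"])
```

```text
scene clamp [ 0.5007 -0.0905  0.0017] 0.95
scene release_tab [ 0.5064 -0.0853  0.0692] 0.5
scene release_tab [ 7.012e-01  4.190e-02 -3.000e-04] 0.23
scene plug_face [ 0.5183 -0.0418  0.0503] 0.6
scene end_plug [ 0.5169 -0.0423  0.0495] 0.45
scene end_plug [ 0.5163 -0.0343  0.0523] 0.43
scene jaw_pad [ 0.5161 -0.0375  0.0498] 0.42
side clamp [ 5.021e-01 -8.690e-02  1.000e-04] 0.96
side end_plug [ 0.5173 -0.0362  0.0482] 0.62
side release_tab [ 0.5178 -0.0399  0.0496] 0.72
[ 0.47066295 -0.23332159  0.1370389 ] [-5.03588566 -2.14658862 18.74503114]
```

View pics/c.png

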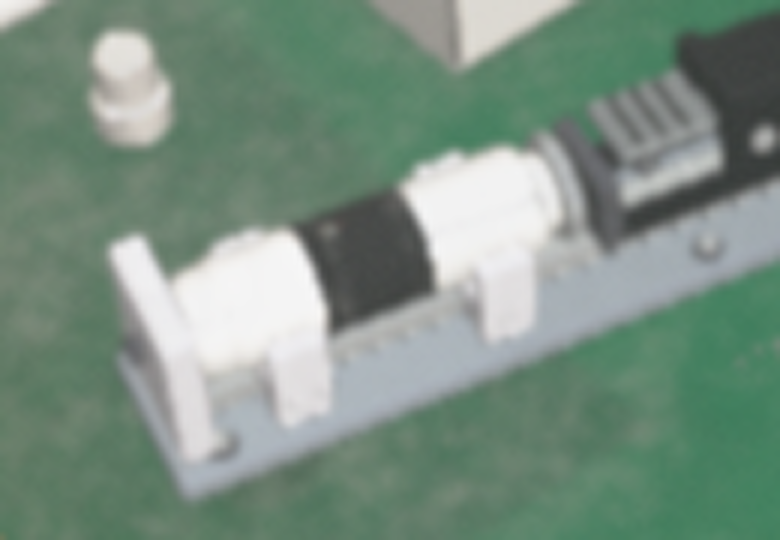

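The flange sits against the barrel end, at about (575,195) in the crop, with the jaw plate on it. The plug face comes out at clamp x of about 0.050. Push was about 17–18 N, which gives roughly 50 N of squeeze, and I held it for over 0.5 s. Now I lift and go to the release tab.

>>> servo_tool([
  [0.001, 0.006, 0.02],
  [0.003, 0.012, 0.05],
  [0.003, 0.012, 0.09],
  [0.01, 0.04, 0.12],
  [0.018, 0.075, 0.12],
  [0.02, 0.09, 0.12],
  [0.02, 0.09, 0.12],
], roll=[0, 0, 0, 0, 0, 0, 0])

```text
clock: 12.8
tool_pos: [0.4911, -0.1417, 0.2559]
orientation: [0.784, 0.62, -0.001, -0.001]
ft_force: [0.5, -0.7, -0.1]
width: 0.0002
grasp_force: 0.0
```

Run:
```python
from h import *
w=env.snapshot("wrist");env.snapshot("side");env.snapshot("scene"); cv2.imwrite("pics/w3.png",w["img"])
for c in("wrist","scene","side"): marks(c,["release_tab","plug_face","trigger_tab"])
s=env.state();print(s["tool_pos"],s["orientation"])
```

```text
wrist release_tab [ 0.5016 -0.0802  0.0685] 0.9
wrist plug_face [ 0.5194 -0.039   0.0568] 0.59
scene release_tab [ 0.5036 -0.0861  0.0718] 0.66
scene plug_face [ 0.5176 -0.0406  0.0475] 0.5
scene trigger_tab [ 0.4771 -0.2187  0.1007] 0.68
side release_tab [ 0.501  -0.0845 -0.0008] 0.63
side release_tab [ 0.5065 -0.0852  0.0752] 0.53
side plug_face [ 0.5146 -0.0391  0.0506] 0.62
side trigger_tab [ 0.4729 -0.2208  0.0978] 0.69
[ 0.49165002 -0.14220135  0.25693712] [7.84902009e-01 6.19619911e-01 1.32301965e-05 4.35439831e-05]
```

View pics/w3.png

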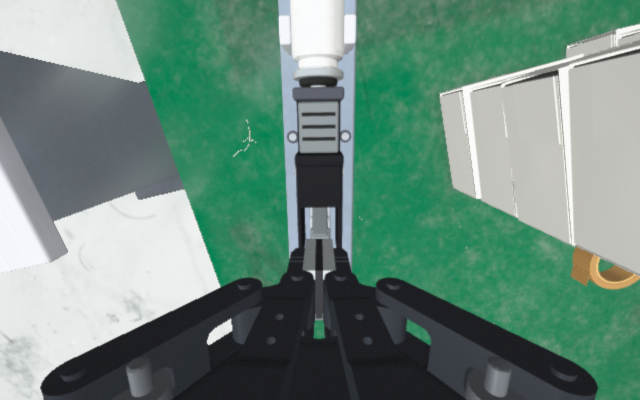

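The wrist view shows the release tab at (320,127), rows 100–153, between hump and jaw plate, on the finger centre line. I'll triangulate it with pixel rays.

Run:
```python
from h import *
from scipy.spatial.transform import Rotation as Ro
s=env.state();w=env.snapshot("wrist")
R=Ro.from_quat(s["orientation"]).as_matrix();M=w["mount"];u=np.array([.225,.974,0])
def ray(uv,z):
    d=R@M[:3,:3]@np.linalg.inv(w["K"])@np.array([*uv,1]); c=s["tool_pos"]+R@M[:3,3]
    return c+d*(z-c[2])/d[2]
for n,p,z in [("hump front top",(320,153),.086),("hump rear",(320,206),.086),("tab mid",(320,127),.07),("jawplate back",(320,101),.075),("plug flange",(320,75),.05)]:
    X=ray(p,z);print(n,np.round(X,4),"along from tcp",round(float(u@(X-s["tool_pos"])),4))
```

```text
hump front top [ 0.5025 -0.0999  0.086 ] along from tcp 0.0436
hump rear [ 0.4922 -0.1435  0.086 ] along from tcp -0.0012
tab mid [ 0.5072 -0.0802  0.07  ] along from tcp 0.0639
jawplate back [ 0.5119 -0.0603  0.075 ] along from tcp 0.0844
plug flange [ 0.5174 -0.0377  0.05  ] along from tcp 0.1076
```

>>> servo_tool([
  [0.0067, 0.029, -0.02],
  [0.0135, 0.0585, -0.05],
  [0.0135, 0.0585, -0.08],
  [0.0135, 0.0585, -0.1],
  [0.0135, 0.0585, -0.108],
  [0.0135, 0.0585, -0.108],
], roll=[0, 0, 0, 0, 0, 0])

```text
clock: 14.2
tool_pos: [0.5052, -0.0836, 0.1489]
orientation: [0.785, 0.62, -0.0, -0.0]
ft_force: [-0.5, 0.6, 0.2]
width: -0.0003
grasp_force: 0.0
```

>>> servo_tool([
  [0, 0, -0.003],
  [0, 0, -0.006],
  [0, 0, -0.008],
  [0, 0, -0.008],
], roll=[0, 0, 0, 0])

```text
clock: 14.7
tool_pos: [0.5056, -0.0832, 0.1412]
orientation: [0.785, 0.62, 0.001, 0.0]
ft_force: [1.4, 1.8, 2.9]
width: -0.0001
grasp_force: 1.6
```

>>> servo_tool([
  [0, 0, -0.001],
  [0, 0, -0.002],
  [0, 0, -0.002],
], roll=[0, 0, 0])

```text
clock: 15.08
tool_pos: [0.5055, -0.0835, 0.139]
orientation: [0.785, 0.62, 0.0, 0.0]
ft_force: [2.5, 2.4, 3.1]
width: 0.0
grasp_force: 1.9
```

>>> servo_tool([
  [0, 0, -0.001],
  [0, 0, -0.002],
  [0, 0, -0.002],
], roll=[0, 0, 0])

```text
clock: 15.45
tool_pos: [0.5054, -0.0837, 0.1369]
orientation: [0.785, 0.62, 0.0, 0.0]
ft_force: [2.5, 2.2, 4.0]
width: 0.0001
grasp_force: 2.0
```

>>> servo_tool([
  [0, 0, -0.001],
  [0, 0, -0.002],
  [0, 0, -0.002],
], roll=[0, 0, 0])

```text
clock: 15.82
tool_pos: [0.5053, -0.0836, 0.1349]
orientation: [0.785, 0.62, 0.0, 0.0]
ft_force: [4.1, 1.0, 3.4]
width: -0.0002
grasp_force: 2.1
```

>>> servo_tool([
  [0, 0, -0.001],
  [0, 0, -0.002],
  [0, 0, -0.002],
], roll=[0, 0, 0])

```text
clock: 16.2
tool_pos: [0.5054, -0.0836, 0.1335]
orientation: [0.785, 0.62, 0.0, 0.0]
ft_force: [1.8, 3.0, 11.0]
width: 0.0001
grasp_force: 6.0
```

The lever is on its stop, but it needed only 3–4 N on the way down. That leaves the earlier squeeze uncertain, and there is plenty of time. I'll pump once more to confirm it before sliding back.

>>> servo_tool([
  [0, 0, 0.03],
  [0, 0, 0.065],
  [-0.0105, -0.045, 0.065],
  [-0.022, -0.095, 0.065],
  [-0.0315, -0.1365, 0.06],
  [-0.0315, -0.1365, 0.045],
  [-0.0315, -0.1365, 0.045],
], roll=[0, 0, 0, 0, 0, 0, 0])

```text
clock: 17.08
tool_pos: [0.4718, -0.2195, 0.1762]
orientation: [0.785, 0.62, -0.001, -0.002]
ft_force: [-0.3, -0.0, -0.2]
width: 0.0001
grasp_force: 0.0
```

Run:
```python
from h import *
env.snapshot("side");env.snapshot("scene")
for c in("scene","side"): marks(c,["release_tab","plug_face","trigger_tab"])
s=env.state();print(s["tool_pos"],s["ft_force"])
```

```text
scene release_tab [ 0.5039 -0.0893  0.0728] 0.69
scene release_tab [ 0.5453 -0.4824 -0.0009] 0.38
scene plug_face [ 0.5163 -0.0412  0.0478] 0.6
scene trigger_tab [ 0.4769 -0.2228  0.0946] 0.71
side release_tab [ 0.5034 -0.09    0.0733] 0.6
side plug_face [ 0.5193 -0.0387  0.0448] 0.38
side trigger_tab [ 0.4715 -0.2235  0.0991] 0.52
[ 0.47392209 -0.21962687  0.17822891] [-1.3050919   0.28921774 -0.38689208]
```

>>> servo_tool([
  [0, -0.003, -0.008],
  [-0.001, -0.007, -0.015],
  [-0.002, -0.009, -0.02],
  [-0.002, -0.009, -0.02],
], roll=[0, 0, 0, 0])

```text
clock: 17.98
tool_pos: [0.4718, -0.2295, 0.1577]
orientation: [0.785, 0.619, 0.0, 0.0]
ft_force: [0.8, -2.0, 3.5]
width: -0.0001
grasp_force: 1.8
```

>>> servo_tool([
  [0, -0.001, -0.003],
  [0, -0.001, -0.003],
], roll=[0, 0])

```text
clock: 18.23
tool_pos: [0.4716, -0.2303, 0.1549]
orientation: [0.785, 0.62, -0.0, 0.0]
ft_force: [0.9, -3.0, 3.7]
width: 0.0
grasp_force: 2.0
```

>>> servo_tool([
  [0, -0.001, -0.003],
  [0, -0.001, -0.003],
], roll=[0, 0])

```text
clock: 18.48
tool_pos: [0.4715, -0.2313, 0.1518]
orientation: [0.785, 0.62, -0.0, -0.0]
ft_force: [-0.6, -3.0, 4.9]
width: 0.0002
grasp_force: 2.1
```

>>> servo_tool([
  [0, -0.001, -0.003],
  [0, -0.001, -0.003],
], roll=[0, 0])

```text
clock: 18.73
tool_pos: [0.4714, -0.2322, 0.1487]
orientation: [0.785, 0.62, -0.0, -0.0]
ft_force: [-0.8, -2.7, 4.6]
width: 0.0004
grasp_force: 2.3
```

>>> servo_tool([
  [0, -0.001, -0.003],
  [0, -0.001, -0.003],
], roll=[0, 0])

```text
clock: 18.98
tool_pos: [0.4713, -0.2332, 0.1459]
orientation: [0.785, 0.62, -0.0, -0.0]
ft_force: [-1.7, -3.2, 7.7]
width: 0.0002
grasp_force: 3.4
```

>>> servo_tool([
  [0, -0.0005, -0.002],
  [0, -0.0005, -0.002],
], roll=[0, 0])

```text
clock: 19.23
tool_pos: [0.4711, -0.2339, 0.144]
orientation: [0.785, 0.62, -0.001, -0.0]
ft_force: [-2.6, -3.4, 7.5]
width: 0.0
grasp_force: 4.2
```

>>> servo_tool([
  [0, -0.001, -0.003],
  [0, -0.001, -0.003],
], roll=[0, 0])

```text
clock: 19.48
tool_pos: [0.471, -0.2349, 0.1411]
orientation: [0.785, 0.619, -0.001, -0.0]
ft_force: [-3.4, -2.6, 10.3]
width: 0.0004
grasp_force: 5.4
```

>>> servo_tool([
  [0, -0.001, -0.003],
  [0, -0.001, -0.003],
], roll=[0, 0])

```text
clock: 19.73
tool_pos: [0.4709, -0.2358, 0.1382]
orientation: [0.785, 0.62, -0.001, -0.0]
ft_force: [-4.1, -3.4, 12.9]
width: 0.0001
grasp_force: 6.8
```

>>> servo_tool([
  [0, -0.0005, -0.002],
  [0, -0.0005, -0.002],
], roll=[0, 0])

```text
clock: 19.98
tool_pos: [0.4708, -0.2363, 0.1364]
orientation: [0.785, 0.619, -0.001, -0.0]
ft_force: [-5.1, -3.6, 15.1]
width: -0.0001
grasp_force: 7.9
```

>>> servo_tool([
  [0, -0.0005, -0.0015],
  [0, -0.0005, -0.0015],
  [0, -0.0005, -0.0015],
  [0, -0.0005, -0.0015],
  [0, -0.0005, -0.0015],
  [0, -0.0005, -0.0015],
], roll=[0, 0, 0, 0, 0, 0])

```text
clock: 20.72
tool_pos: [0.4708, -0.2367, 0.1351]
orientation: [0.785, 0.62, -0.001, -0.0]
ft_force: [-6.1, -2.4, 16.3]
width: -0.0001
grasp_force: 8.6
```

>>> servo_tool([
  [0.002, 0.008, 0.025],
  [0.003, 0.014, 0.06],
  [0.007, 0.03, 0.085],
  [0.018, 0.08, 0.085],
  [0.03, 0.13, 0.085],
  [0.0345, 0.1525, 0.08],
  [0.0345, 0.1525, 0.04],
  [0.0345, 0.1525, 0.015],
], roll=[0, 0, 0, 0, 0, 0, 0, 0])

```text
clock: 21.72
tool_pos: [0.5051, -0.0827, 0.1477]
orientation: [0.784, 0.62, -0.001, -0.001]
ft_force: [0.6, -0.6, -0.2]
width: -0.0
grasp_force: 0.0
```

>>> servo_tool([
  [0, 0, -0.003],
  [0, 0, -0.006],
  [0, 0, -0.006],
], roll=[0, 0, 0])

```text
clock: 22.1
tool_pos: [0.5066, -0.084, 0.1441]
orientation: [0.785, 0.62, 0.0, 0.0]
ft_force: [0.2, 0.3, 0.8]
width: 0.0002
grasp_force: 0.0
```

>>> servo_tool([
  [0, 0, -0.001],
], roll=[0])

```text
clock: 22.22
tool_pos: [0.5066, -0.0842, 0.1432]
orientation: [0.785, 0.62, 0.0, 0.001]
ft_force: [-0.6, -1.3, -0.7]
width: 0.0001
grasp_force: 0.0
```

>>> servo_tool([
  [0, 0, -0.001],
], roll=[0])

```text
clock: 22.35
tool_pos: [0.5066, -0.0839, 0.142]
orientation: [0.785, 0.62, 0.001, 0.0]
ft_force: [-0.8, 1.9, 2.6]
width: 0.0005
grasp_force: 1.4
```

>>> servo_tool([
  [0, 0, -0.001],
], roll=[0])

```text
clock: 22.48
tool_pos: [0.5067, -0.0836, 0.1409]
orientation: [0.785, 0.62, 0.001, 0.0]
ft_force: [0.5, 3.0, 2.8]
width: 0.0
grasp_force: 1.9
```

>>> servo_tool([
  [0, 0, -0.003],
  [0, 0, -0.0065],
  [0, 0, -0.0065],
], roll=[0, 0, 0])

```text
clock: 22.85
tool_pos: [0.5066, -0.0839, 0.1339]
orientation: [0.785, 0.62, 0.0, 0.0]
ft_force: [2.2, 4.0, 4.3]
width: 0.0
grasp_force: 2.8
```

>>> servo_tool([
  [-0.0011, -0.0049, 0],
  [-0.0022, -0.0097, 0],
  [-0.0034, -0.0146, 0],
  [-0.0045, -0.0195, 0],
  [-0.0045, -0.0195, 0],
], roll=[0, 0, 0, 0, 0])

```text
clock: 23.48
tool_pos: [0.5016, -0.1047, 0.1339]
orientation: [0.785, 0.619, -0.0, 0.0]
ft_force: [2.7, 0.5, 4.1]
width: -0.0003
grasp_force: 1.7
```

>>> servo_tool([
  [-0.0011, -0.0049, 0],
  [-0.0022, -0.0097, 0],
  [-0.0034, -0.0146, 0],
  [-0.0045, -0.0195, 0],
  [-0.0045, -0.0195, 0],
], roll=[0, 0, 0, 0, 0])

```text
clock: 24.1
tool_pos: [0.497, -0.1241, 0.1339]
orientation: [0.785, 0.619, -0.0, 0.0]
ft_force: [2.9, -0.9, 4.2]
width: 0.0
grasp_force: 2.0
```

Run:
```python
from h import *
env.snapshot("side");env.snapshot("scene")
for c in("scene","side"): marks(c,["release_tab","plug_face","trigger_tab","jaw_pad"])
s=env.state();print(s["tool_pos"],s["ft_force"])
```

```text
scene release_tab [ 0.498  -0.1254  0.0574] 0.65
scene plug_face [ 0.516  -0.0414  0.0477] 0.39
scene trigger_tab [ 0.4647 -0.2609  0.0987] 0.8
scene jaw_pad [ 0.5045 -0.0815  0.0499] 0.49
side release_tab [ 0.4981 -0.1267  0.0627] 0.54
side plug_face [ 0.5151 -0.0383  0.0477] 0.58
side plug_face [ 0.5169 -0.039   0.0465] 0.57
side trigger_tab [ 0.462  -0.2629  0.0957] 0.62
side jaw_pad [ 5.468e-01 -4.841e-01  3.000e-04] 0.6
[ 0.49660114 -0.12313288  0.13369215] [ 0.70546255 -2.00934286  3.66298534]
```

>>> servo_tool([
  [-0.001, -0.004, 0],
  [-0.0016, -0.007, 0],
  [-0.0016, -0.007, 0],
], roll=[0, 0, 0])

```text
clock: 24.98
tool_pos: [0.4953, -0.1296, 0.1339]
orientation: [0.785, 0.62, 0.0, -0.0]
ft_force: [0.1, 4.3, 4.3]
width: 0.0002
grasp_force: 2.7
```

>>> servo_tool([
  [-0.0005, -0.002, 0],
  [-0.0005, -0.002, 0],
], roll=[0, 0])

```text
clock: 25.22
tool_pos: [0.4952, -0.1308, 0.1341]
orientation: [0.784, 0.62, 0.001, -0.0]
ft_force: [-0.5, 7.2, 6.2]
width: -0.0003
grasp_force: 4.0
```

>>> servo_tool([
  [-0.0005, -0.002, 0],
  [-0.0005, -0.002, 0],
], roll=[0, 0])

```text
clock: 25.48
tool_pos: [0.4951, -0.1321, 0.1343]
orientation: [0.784, 0.62, 0.001, -0.0]
ft_force: [0.4, 10.8, 8.5]
width: -0.0001
grasp_force: 5.4
```

>>> servo_tool([
  [-0.0005, -0.002, 0],
  [-0.0005, -0.002, 0],
], roll=[0, 0])

```text
clock: 25.72
tool_pos: [0.495, -0.133, 0.1345]
orientation: [0.784, 0.621, 0.002, -0.001]
ft_force: [0.7, 13.4, 9.2]
width: 0.0001
grasp_force: 7.3
```

Run:
```python
from h import *
w=env.snapshot("wrist");env.snapshot("side");sn=env.snapshot("scene")
for c in("scene","side"): marks(c,["clamp","release_tab","plug_face","trigger_tab","jaw_pad"])
i=cv2.resize(sn["img"][195:275,270:400],None,fx=6,fy=6,interpolation=cv2.INTER_CUBIC);cv2.imwrite("pics/d.png",i)
s=env.state();print(s["tool_pos"],s["ft_force"])
```

```text
scene clamp [ 0.5005 -0.0885  0.0011] 0.69
scene release_tab [ 0.4945 -0.1316  0.06  ] 0.67
scene plug_face [ 0.5173 -0.042   0.0506] 0.64
scene trigger_tab [ 0.4663 -0.2698  0.0984] 0.75
scene jaw_pad [ 0.501  -0.0904  0.047 ] 0.65
side clamp [ 0.4983 -0.0894  0.0016] 0.89
side release_tab [ 0.5047 -0.0885 -0.0023] 0.56
side release_tab [ 0.4962 -0.1309  0.0608] 0.4
side plug_face [ 0.5162 -0.0387  0.0477] 0.58
side trigger_tab [ 0.4623 -0.2699  0.0981] 0.61
[ 0.4950272  -0.1329819   0.13450853] [ 0.40646194 13.59757344 10.00932097]
```

View pics/d.png

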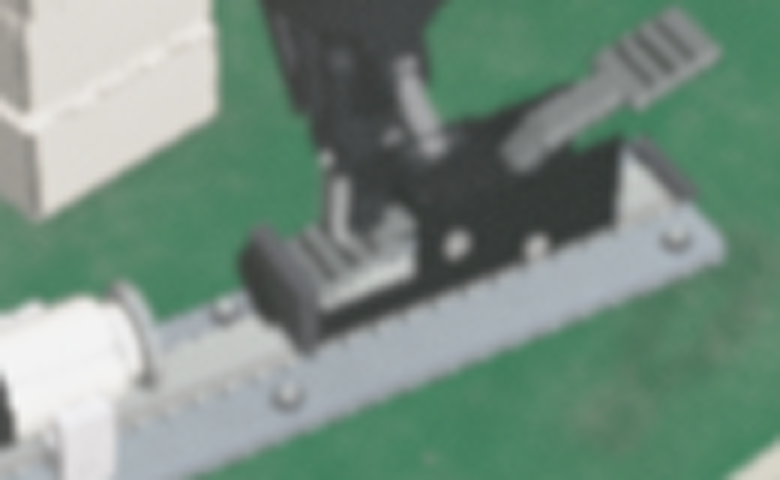

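The head sits against the rear stop bracket at about (640,180), the pad is at the clamp origin, and the plug flange is still on the barrel at (140,330). I ease off the push slightly and lift.

>>> servo_tool([
  [0.0008, 0.0035, 0],
  [0.0008, 0.0035, 0.01],
  [0.0008, 0.0035, 0.03],
  [0.0008, 0.0035, 0.07],
  [0.0008, 0.0035, 0.12],
  [0.0008, 0.0035, 0.15],
  [0.0008, 0.0035, 0.15],
], roll=[0, 0, 0, 0, 0, 0, 0])

```text
clock: 27.25
tool_pos: [0.4954, -0.1334, 0.2863]
orientation: [0.785, 0.619, 0.001, 0.002]
ft_force: [-0.1, 0.3, -0.6]
width: -0.0004
grasp_force: 0.0
```

Run:
```python
from h import *
env.snapshot("side");env.snapshot("scene")
for c in("scene","side"): marks(c,["clamp","release_tab","plug_face","trigger_tab","jaw_pad","gauge","puck","cutter"])
s=env.state();print(s["tool_pos"],s["ft_force"],s["clock"])
```

```text
scene clamp [ 0.5004 -0.0869  0.0006] 0.98
scene release_tab [ 0.4942 -0.1319  0.0693] 0.57
scene plug_face [ 0.5172 -0.0396  0.0489] 0.65
scene trigger_tab [ 0.4644 -0.2689  0.0995] 0.69
scene jaw_pad [ 0.5036 -0.0884  0.0479] 0.56
scene gauge [ 7.01e-01  4.10e-02 -2.00e-04] 0.69
scene puck [ 0.7132  0.1749 -0.0021] 0.9
scene cutter [ 5.419e-01 -4.816e-01 -2.000e-04] 0.74
side clamp [ 0.5026 -0.0874  0.0016] 0.62
side clamp [ 0.5133 -0.0341  0.047 ] 0.33
side release_tab [ 0.4608 -0.27    0.0986] 0.61
side release_tab [ 0.4963 -0.1352  0.0747] 0.52
side plug_face [ 0.5169 -0.04    0.0473] 0.58
side trigger_tab [ 0.4629 -0.2695  0.0994] 0.65
side jaw_pad [ 0.5001 -0.0837  0.0491] 0.46
side gauge [ 0.7062  0.0452 -0.0044] 0.55
side cutter [ 0.5491 -0.4831 -0.0009] 0.7
[ 0.49486692 -0.13257372  0.28393475] [ 0.91502915 -0.53963785  0.1828497 ] 28.15
```

All the end conditions check out, so I'm handing it in.

```bash
python3 -c "
from workcell import env
print(env.job_done())"
```

```text
the job is handed in; nothing more can be done
None
```

I handed the job in at about 28 s: the plug is home, after a squeeze of about 45 N by my estimate from the trigger push, held for about 0.7 s. The head is back on its rear stop, both levers are up, and the gauge, puck and cutter have not moved; no verdict came back.

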